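# Slide the drink bottle into its spring-clip holder

## Task

The drink bottle stands loose in the middle of the desk, where it will sooner or later be knocked over, and its cap is not tight. Slide it upright across the desk top, pushing it low on its body with the fingertips, into the spring-clip bottle holder on the right, until it sits fully home and both jaws have snapped closed behind it. Do not grip or lift the bottle, never let it tip, and leave the other things on the desk where they are.

Things in the scene. Friction and masses are not known exactly. Their poses are not given: they have to be found in the camera images.
- water_bottle: Clear plastic drink bottle, blue cap, paper label, upright on the desk: 207 mm tall, body 64 mm across, about 0.3 kg. Origin at the centre of its underside, z up. Friction on the desk is about 0.6: a push higher than about 45 mm tips it. A gripper held straight down would touch the tall bottle with its body before the fingertips do, so lean the tool some 40 degrees.
- holder_seat (a point): Point on the desk where the centre of the bottle's underside lies when fully home. The holder: a grey shell 46 mm high screwed to the desk, open in front, no floor, two black sprung jaws at 8 to 36 mm height. Axes: x inward, the straight way in; y left for the entering bottle; z up. Its curved rear wall lies at x = +34 mm; the holder spans x = -58 to +54 mm, y = -61 to +61 mm.
- holder_mouth (a point): Middle of the holder's mouth, on the desk, 55 mm in front of the seat (at x = -55 mm in the seat's axes). Here the flared tips of the jaws stand 82 mm apart and guide the bottle in.
- jaw_left_nose (a point): Centre of the grey plastic roller (radius 6 mm) on the left jaw's nose, 22 mm up; closed, it is 26 mm in front of the seat and 29 mm left of it: 46 mm is free between the two noses. The jaws are slippery; the bottle spreads them on its way in and they close behind its widest part. Push through the middle with closed fingers; spread fingers would meet the noses.
- jaw_right_nose (a point): The same on the right jaw.
- jaw_left (a joint): Swing of the left jaw about its upright pivot at the rear of the holder, rad: 0 closed, 0.1 to 0.3 while the bottle's widest part passes (the two may open unequally), 0.5 at most. A spring closes it; the bottle needs about 5 to 10 N to be pushed past the jaws.
- jaw_right (a joint): The same for the right jaw.
- tea_cup: Handleless pale blue ceramic tea cup, 67 mm across, 83 mm high, to be left alone. Origin at the centre of its underside.
- stapler: Stapler with a blue top, 34 x 142 x 36 mm, to be left alone. Origin at the centre of its underside, y along its length.
- glue_stick: Glue stick standing upright, 25 mm across, 93 mm high, to be left alone. Origin at the centre of its underside.
- sticky_notes: Pad of yellow sticky notes, 74 x 74 x 18 mm, to be left alone. Origin at the centre of its underside.

How it is judged:
On the way:
1. the upright bottle, standing on the desk, is pushed between the jaws and spreads them (value of joint any of jaw_left, jaw_right above 0.1 rad and horizontal distance between water_bottle and holder_seat below 0.05 m and height (world z) of water_bottle below 0.008 m and angle between water_bottle's own z axis and vertical below 0.2 rad), for 0.02 s.
At the end, for the whole second after the job is handed in: The bottle stands upright (within 3 degrees) and at rest on the desk inside the holder, its centre within 7 mm of the seat, with both jaws closed behind it (each within 0.05 rad of closed) (horizontal distance between water_bottle and holder_seat below 0.007 m and height (world z) of water_bottle below 0.004 m and angle between water_bottle's own z axis and vertical below 0.06 rad and value of joint each of jaw_left, jaw_right below 0.05 rad and linear speed of water_bottle below 0.02 m/s); the robot touches nothing.
It fails at once if the bottle is lifted off the desk (height (world z) of water_bottle above 0.012 m).
It fails at once if the bottle tips (leans more than 17 degrees) (angle between water_bottle's own z axis and vertical above 0.3 rad).
It fails at once if the bottle is pushed high: the fingers press on it with the grasp point more than 100 mm above the desk (contact force between the fingers and water_bottle above 0.5 N and height (world z) of the grasp point above 0.1 m).
It fails at once if the bottle is gripped (touched by the fingers with the grasp point inside it, within 18 mm of its axis) (contact force between the fingers and water_bottle above 1 N and horizontal distance between the grasp point and water_bottle below 0.018 m).
It fails at once if a bystander (tea cup, stapler, glue stick or sticky notes) is shifted by more than 20 mm (distance of any of tea_cup, stapler, glue_stick, sticky_notes from where it was at the start of the episode above 0.02 m).
It also fails if it takes over 48 s, if anything falls off the work surface, if the arm or the gripper's body presses on something with over 40 N, if the wrist force passes 120 N, or if a joint passes its speed limit or range.

## Robot

A 6-joint arm with a two-finger parallel gripper is mounted at the origin on the work surface; the furniture and walls round the work are solid. World frame = base frame: x ahead of the robot, y to its left, z up, the work surface at z = 0. Lengths are in m, angles in rad, forces in N, time in s.
With the tool pointing down it reaches from about 0.35 to 0.85 m from the base axis. Payload 8.1 kg.
Tool frame: the origin (TCP) lies at the very end of the fingers, on their centre line; the grasp point (between the pads) lies 19 mm behind it; z points along the fingers, y is the line along which they close (so a half turn about z gives the same grasp; the last joint's range is limited). The gripper opens to 93 mm and grips with 3 to 60 N. Pads are 15 mm wide; open, the fingers measure 128 mm over their backs; the gripper's body (75 mm by 188 mm) begins 65 mm behind the grasp point.
Start: joints at [1.034, 0.13, 1.488, -0, 1.523, -0.085], TCP at [0.262, 0.54, 0.219] pointing down, gripper open.
Joint ranges: [-2.96, 2.96], [-0.89, 2.26], [0.02, 2.5], [-1.34, 4.48], [0, 2.73], [-2.66, 2.66]. Speed limits (rad/s): [2.39, 2.39, 2.79, 3.14, 3.14, 3.14].

## Interface

Orientations are given as a rotation vector (axis times angle).
In Python, from plant import robot gives the robot as it stands. The module is installed in compiled form; this text tells all that it offers.
- The arm moves only by the tool play_rows, never from a script. Its argument "increments" is text: rows parted by semicolons, each of 5 numbers parted by spaces: the shift along the tool's x, y, z in mm, then the turn about the tool's z in degrees, then the closure, from -1 (fully open) to 1 (shut). In form: dx dy dz yaw claw; .... A call has 1 to 20 rows; each row is the pose to reach, as a shift and turn from the pose commanded when the call began, along the tool's axes at that moment; what a row does not reach only later rows make up. A row lasts 1/10 s, in which the tool goes at most 50 mm and 8.59 degrees, less where a joint would pass 70% of its speed; a pose out of reach is approached as far as the arm can. A call with a gripper value outside its range is refused whole. The fingers move at their own pace and stop on an object; "force" is the grip in N (left out, the last holds). Time passes only in rows, so rows that repeat a pose let the fingers close. It gives the time, the measured TCP pose, the force, the opening and the grip force at its end, in the units of the state.
- robot.read_state(): the state, without advancing time (a new reading comes with each control period).
- robot.read_camera(name): name is "scene" or "top" or "wrist"; returns the picture (480x640x3 uint8, blue, green, red); there is no depth.
- robot.calibration(name): a dict with "vertical_fov" (degrees; the focal length in pixels is half the picture's height over the tangent of half this angle, whatever the lens; pixels are square), "cx", "cy" (the principal point, pixels), "rvec" (rotation vector, rad) and "tvec" (3), from world to camera coordinates, as OpenCV has them. Camera axes: x right, y down, z forward; pixel columns grow to the right and rows downward; lengths in m; the calibration is good to about 2 mm. A picture is of the moment at which its call begins: read the wrist's pose just before it. calibration takes no time and is no camera call; for the wrist camera it gives the pose at the moment of the call.
- robot.close_job(): hands the job in; it is judged then, once.
Trained networks look in the newest picture that a camera, given by its name, has taken for a name from the list of things; names that differ only in an ending like _2 or _b are one class to them, and where a whole thing is asked for, a point or a joint stands for the part that bears it (a point fixed in the world has none). Each returns a list of dicts, best first, with "conf" (0 to 1); they miss things now and then, are a little off and sometimes report something else, mostly with a low value. They report only what shows in the picture. A call takes as long as a camera call.
- robot.recognise(camera, query): "centre" ([x, y, z] in m, in world coordinates, good to about 4 mm: the middle of the surface that is visible of it).
- robot.regions_of(camera, query): "pixels" (480x640 bool, what is visible of it).
- robot.landmark_of(camera, query): "centre" ([x, y, z] in m, in world coordinates, good to about 4 mm: a listed point, or the origin of a listed thing).
The state is a dict: "t": time; "q": joint angles; "dq": joint speeds; "joint_torque": joint torques, N m; "tool_pos": TCP position; "orientation": TCP orientation; "force": force on the tool from outside, world axes, zero at the start; "wrist_torque": the same for the moment, N m; "opening": finger opening in m; "gripper_force": force on a finger pad.
Only numpy, scipy, OpenCV 4.12 (cv2) and the standard library are available. Lean on these libraries where they do the work, as an engineer would, in place of code of your own. Each camera call takes 0.05 s, during which the arm holds its last target. There are 200 camera calls.

## Working session

There is one attempt and no reset: what is moved stays moved. The work goes in short steps, Python scripts to look and compute and a tool call to move; the robot and the scene stay as the last step left them, time stands still between calls to the robot, and variables do not carry over. Pictures are saved under pics/ and viewed, at most 10 in all, crops included, and the job is handed in when it is done.

Besides the shell and the picture viewer there is one more tool, called as name(argument=value, ...), one argument or row to a line, values as JSON. play_rows: Moves the arm, as the interface text tells. Its arguments: {"type":"object","properties":{"increments":{"type":"string"},"force":{"type":"number"}},"required":["increments"]}

```bash
mkdir -p pics; python3 - <<'E'
from plant import robot
import cv2, numpy as np
s=robot.read_state(); print({k:np.round(v,3) for k,v in s.items()})
for c in("top","scene"):
    im=robot.read_camera(c); cv2.imwrite(f"pics/{c}0.png",im)
    for q in["water_bottle","holder_seat","holder_mouth","jaw_left_nose","jaw_right_nose","tea_cup","stapler","glue_stick","sticky_notes"]:
        print(c,q,[(np.round(d["centre"],3),round(d["conf"],2)) for d in robot.landmark_of(c,q)[:2]])
E
```

```text
{'t': np.float64(0.0), 'q': array([ 1.034,  0.131,  1.489, -0.   ,  1.523, -0.085]), 'dq': array([-0.001, -0.001, -0.001,  0.   , -0.   , -0.   ]), 'joint_torque': array([ 1.0000e-03, -5.5985e+01, -4.9175e+01,  7.7000e-02,  3.5000e-02,
       -0.0000e+00]), 'tool_pos': array([0.262, 0.539, 0.218]), 'orientation': array([-7.040e-01, -3.061e+00,  3.000e-03]), 'force': array([-0.476, -0.118,  0.17 ]), 'wrist_torque': array([ 0.007,  0.018, -0.011]), 'gripper_force': np.float64(0.0), 'opening': np.float64(0.093)}
top water_bottle [(array([ 0.433,  0.102, -0.002]), 0.97)]
top holder_seat []
top holder_mouth []
top jaw_left_nose [(array([ 0.529, -0.22 ,  0.023]), 0.49)]
top jaw_right_nose [(array([ 0.474, -0.217,  0.022]), 0.66)]
top tea_cup [(array([0.585, 0.195, 0.003]), 0.69), (array([ 0.501, -0.24 ,  0.003]), 0.57)]
top stapler [(array([ 0.371, -0.079, -0.004]), 0.84), (array([ 0.53 , -0.221,  0.024]), 0.48)]
top glue_stick [(array([ 0.369, -0.231,  0.002]), 0.63)]
top sticky_notes [(array([0.581, 0.093, 0.002]), 0.69)]
scene water_bottle [(array([ 0.432,  0.099, -0.002]), 0.68)]
scene holder_seat []
scene holder_mouth [(array([ 0.5  , -0.191, -0.003]), 0.72)]
scene jaw_left_nose [(array([ 0.532, -0.219,  0.026]), 0.76), (array([ 0.364, -0.075,  0.002]), 0.63)]
scene jaw_right_nose [(array([ 0.472, -0.22 ,  0.024]), 0.71)]
scene tea_cup [(array([ 0.587,  0.197, -0.002]), 0.95)]
scene stapler [(array([ 0.367, -0.08 , -0.001]), 0.78)]
scene glue_stick [(array([ 0.373, -0.23 , -0.001]), 0.88)]
scene sticky_notes [(array([0.581, 0.091, 0.001]), 0.63)]
```

View pics/top0.png

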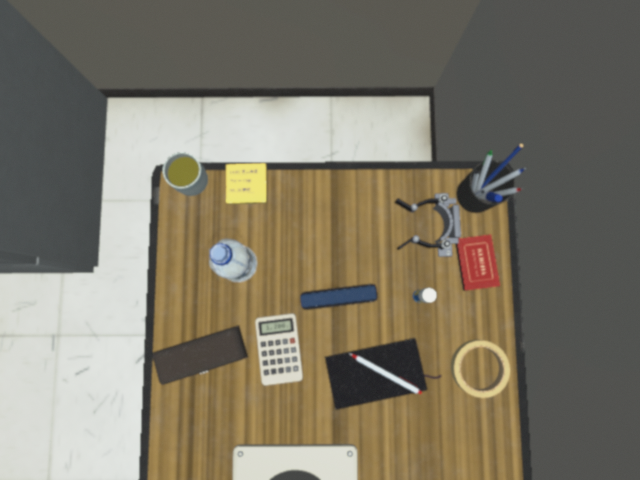

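View pics/scene0.png

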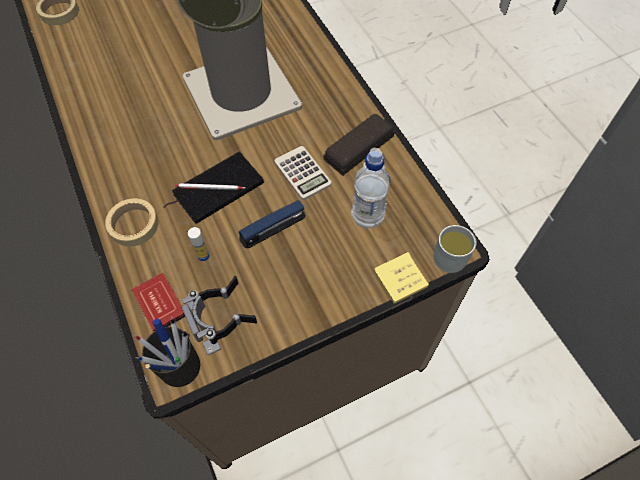

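The top view shows the holder at about (400–460, 195–250), with its mouth facing the bottle at (235, 262). The stapler is at (340, 296) and the glue stick at (427, 295). The scene view agrees with this.

The row format has no lean axis, so I'll test how the arm behaves at the edge of its reach. I'll start with a pull toward the base on the clear side.

play_rows(
  increments="0 -40 0 0 1; 0 -80 0 0 1; 0 -120 0 0 1; 0 -160 0 0 1; 0 -200 0 0 1; 0 -230 0 0 1; 0 -260 0 0 1; 0 -290 0 0 1; 0 -310 0 0 1; 0 -330 0 0 1; 0 -330 0 0 1; 0 -330 0 0 1",
  force=10,
)

```text
t: 2.2
tool_pos: [0.1189, 0.2449, 0.219]
orientation: [0.704, 3.062, -0.001]
force: [-0.0, 0.2, -0.6]
opening: 0.0025
gripper_force: 0.0
```

```bash
python3 - <<'E'
from plant import robot
import numpy as np
s=robot.read_state(); print(np.round(s["q"],3),np.round(s["tool_pos"],4),np.round(s["orientation"],4))
E
```

```text
[ 0.93  -0.892  2.268 -0.     1.766 -0.189] [0.1189 0.2449 0.219 ] [ 7.0400e-01  3.0615e+00 -5.0000e-04]
```

play_rows(
  increments="0 -20 0 0 1; 0 -40 0 0 1; 0 -40 0 0 1; 0 -40 0 0 1",
)

```text
t: 2.6
tool_pos: [0.1139, 0.2347, 0.2218]
orientation: [-0.702, -3.055, 0.046]
force: [0.7, 0.5, -1.1]
opening: 0.0004
gripper_force: 0.0
```

```bash
python3 - <<'E'
from plant import robot
import numpy as np
s=robot.read_state(); print(np.round(s["q"],3),np.round(s["tool_pos"],4),np.round(s["orientation"],4))
E
```

```text
[ 0.93  -0.892  2.264 -0.006  1.8   -0.19 ] [0.1139 0.2347 0.2218] [-0.702  -3.0551  0.0458]
```

play_rows(
  increments="0 0 0 0 1; 0 0 0 0 1",
)

```text
t: 2.8
tool_pos: [0.1138, 0.2345, 0.2214]
orientation: [-0.702, -3.055, 0.047]
force: [0.7, 0.4, -0.3]
opening: 0.0006
gripper_force: 0.0
```

play_rows(
  increments="0 -50 0 0 1; 0 -100 0 0 1; 0 -100 0 0 1; 0 -100 0 0 1",
)

```text
t: 3.2
tool_pos: [0.1053, 0.217, 0.2328]
orientation: [-0.699, -3.042, 0.121]
force: [0.4, 0.7, 0.0]
opening: 0.0004
gripper_force: 0.0
```

```bash
python3 - <<'E'
from plant import robot
import numpy as np
s=robot.read_state(); print(np.round(s["q"],3),np.round(s["tool_pos"],4),np.round(s["orientation"],4))
E
```

```text
[ 0.929 -0.892  2.245 -0.016  1.866 -0.194] [0.1053 0.217  0.2328] [-0.6991 -3.0422  0.1211]
```

play_rows(
  increments="0 -50 0 0 1; 0 -100 0 0 1; 0 -150 0 0 1; 0 -150 0 0 1; 0 -150 0 0 1",
)

```text
t: 3.7
tool_pos: [0.0959, 0.1977, 0.2604]
orientation: [-0.696, -3.028, 0.194]
force: [-0.1, 0.9, -0.0]
opening: 0.0002
gripper_force: 0.0
```

```bash
python3 - <<'E'
from plant import robot
import numpy as np
from scipy.spatial.transform import Rotation as R
s=robot.read_state(); print(np.round(s["q"],3),np.round(s["tool_pos"],4),np.round(s["orientation"],4)); print(R.from_rotvec(s["orientation"]).as_matrix().round(3))
E
```

```text
[ 0.927 -0.892  2.199 -0.026  1.96  -0.2  ] [0.0959 0.1977 0.2604] [-0.6959 -3.028   0.1943]
[[-0.9    0.433 -0.056]
 [ 0.437  0.892 -0.115]
 [-0.    -0.128 -0.992]]
```

play_rows(
  increments="31 8 -6 -6 1; 63 17 -12 -12 1; 94 25 -18 -18 1; 126 34 -25 -24 1; 158 42 -31 -30 1; 189 51 -37 -36 1; 213 25 -34 -42 1; 237 -2 -31 -48 1; 261 -28 -27 -54 1; 285 -55 -24 -60 1; 310 -81 -20 -66 1; 334 -108 -17 -72 1; 334 -108 -17 -72 1",
)

```text
t: 5.0
tool_pos: [-0.2534, 0.2471, 0.2907]
orientation: [1.203, -2.792, 0.129]
force: [0.3, -0.2, 0.1]
opening: 0.0004
gripper_force: 0.0
```

```bash
cat > st.py <<'E'
from plant import robot
import numpy as np
from scipy.spatial.transform import Rotation as R
def st():
    s=robot.read_state(); print(round(float(s["t"]),2),"q",np.round(s["q"],3),"p",np.round(s["tool_pos"],4),"F",np.round(s["force"],1))
    M=R.from_rotvec(s["orientation"]).as_matrix(); print(M.round(3)); return s["tool_pos"],M
def to(*pts):
    p,M=st()
    for w in pts: print(w,"->",np.round(1000*M.T@(np.array(w)-p)))
E
python3 -c "
from st import *
to((-.25,.16,.29),(-.36,.06,.29))"
```

```text
5.0 q [ 2.105 -0.532  1.941  0.112  1.804 -0.257] p [-0.2534  0.2471  0.2907] F [ 0.3 -0.2  0.1]
[[-0.684 -0.728 -0.057]
 [-0.719  0.685 -0.117]
 [ 0.124 -0.039 -0.992]]
(-0.25, 0.16, 0.29) -> [ 60. -62.  11.]
(-0.36, 0.06, 0.29) -> [207. -51.  29.]
```

play_rows(
  increments="35 -9 5 -6 1; 69 -17 10 -12 1; 104 -26 15 -18 1; 138 -34 19 -24 1; 172 -43 24 -30 1; 207 -51 29 -36 1; 207 -51 29 -38 1",
)

```text
t: 5.7
tool_pos: [-0.3591, 0.0598, 0.2893]
orientation: [2.031, -2.235, 0.074]
force: [0.4, 1.0, -0.1]
opening: 0.0003
gripper_force: 0.0
```

```bash
python3 -c "
from st import *
p,M=st(); to(p+[0,-.3,.05])"
```

```text
5.7 q [ 2.698 -0.591  1.981  0.132  1.75  -0.325] p [-0.3591  0.0598  0.2893] F [ 0.4  1.  -0.1]
[[-0.092 -0.994 -0.056]
 [-0.988  0.098 -0.117]
 [ 0.122  0.045 -0.992]]
5.7 q [ 2.698 -0.591  1.981  0.132  1.75  -0.325] p [-0.3591  0.0598  0.2893] F [ 0.4  1.  -0.1]
[[-0.092 -0.994 -0.056]
 [-0.988  0.098 -0.117]
 [ 0.122  0.045 -0.992]]
[-0.35912763 -0.24018811  0.33929123] -> [303. -27. -14.]
```

play_rows(
  increments="40 0 0 0 1; 80 0 0 0 1; 120 0 0 0 1; 160 0 0 0 1; 200 0 0 0 1; 250 0 0 0 1; 300 0 0 0 1; 300 0 0 0 1; 300 0 0 0 1",
)

```text
t: 6.6
tool_pos: [-0.3568, -0.0516, 0.3218]
orientation: [1.997, -2.212, 0.117]
force: [0.1, 0.1, 0.3]
opening: 0.0006
gripper_force: 0.0
```

```bash
python3 -c "
from st import *
st()"
```

```text
6.6 q [ 2.956 -0.647  1.962  0.179  1.79  -0.042] p [-0.3568 -0.0516  0.3218] F [0.1 0.1 0.3]
[[-0.096 -0.993 -0.065]
 [-0.981  0.106 -0.164]
 [ 0.17   0.048 -0.984]]
```

play_rows(
  increments="50 4 4 0 1; 100 9 8 0 1; 150 13 11 0 1; 200 18 15 0 1; 250 22 19 0 1; 300 27 22 0 1; 350 31 26 0 1; 400 36 30 0 1; 450 40 34 0 1; 500 45 37 0 1",
)

```text
t: 7.6
tool_pos: [-0.3616, -0.0695, 0.3513]
orientation: [1.97, -2.18, 0.161]
force: [-0.1, -0.2, -0.2]
opening: 0.0005
gripper_force: 0.0
```

```bash
python3 -c "
from st import *
st()"
```

```text
7.6 q [ 2.956 -0.629  1.904  0.231  1.826 -0.021] p [-0.3616 -0.0695  0.3513] F [-0.1 -0.2 -0.2]
[[-0.093 -0.993 -0.074]
 [-0.971  0.106 -0.212]
 [ 0.218  0.052 -0.974]]
```

play_rows(
  increments="50 4 8 0 1; 100 8 16 0 1; 150 12 24 0 1",
)

```text
t: 7.9
tool_pos: [-0.3644, -0.0867, 0.3585]
orientation: [1.944, -2.15, 0.201]
force: [0.2, 0.6, -0.6]
opening: 0.0009
gripper_force: 0.0
```

play_rows(
  increments="50 4 10 0 1; 100 8 20 0 1; 150 12 30 0 1",
)

```text
t: 8.2
tool_pos: [-0.3672, -0.1034, 0.3669]
orientation: [1.918, -2.119, 0.24]
force: [-1.1, -0.5, 0.2]
opening: 0.0006
gripper_force: 0.0
```

play_rows(
  increments="50 4 12 0 1; 100 8 24 0 1; 150 12 36 0 1",
)

```text
t: 8.5
tool_pos: [-0.3698, -0.1197, 0.3764]
orientation: [1.892, -2.089, 0.277]
force: [0.7, 1.2, 0.6]
opening: 0.0007
gripper_force: 0.0
```

play_rows(
  increments="50 4 14 0 1; 100 8 28 0 1; 150 12 42 0 1",
)

```text
t: 8.8
tool_pos: [-0.3723, -0.1354, 0.387]
orientation: [1.866, -2.058, 0.313]
force: [1.0, 0.5, 0.4]
opening: 0.0009
gripper_force: 0.0
```

```bash
python3 -c "
from st import *
st()"
```

```text
8.8 q [ 2.956 -0.624  1.875  0.426  1.832  0.036] p [-0.3723 -0.1354  0.387 ] F [1.  0.5 0.4]
[[-0.076 -0.992 -0.104]
 [-0.916  0.111 -0.386]
 [ 0.395  0.066 -0.916]]
```

play_rows(
  increments="50 4 18 0 1; 100 8 36 0 1; 150 12 54 0 1",
)

```text
t: 9.1
tool_pos: [-0.3748, -0.1506, 0.3947]
orientation: [1.84, -2.028, 0.348]
force: [1.2, -0.7, 1.1]
opening: 0.0006
gripper_force: 0.0
```

play_rows(
  increments="50 4 18 0 1; 100 8 36 0 1; 150 12 54 0 1",
)

```text
t: 9.4
tool_pos: [-0.377, -0.1651, 0.4075]
orientation: [1.815, -1.998, 0.381]
force: [-0.6, -0.1, -0.7]
opening: 0.0003
gripper_force: 0.0
```

play_rows(
  increments="50 4 20 0 1; 100 8 40 0 1; 150 12 60 0 1",
)

```text
t: 9.7
tool_pos: [-0.3791, -0.1789, 0.4212]
orientation: [1.79, -1.969, 0.412]
force: [-0.2, -0.7, 0.0]
opening: 0.0001
gripper_force: 0.0
```

play_rows(
  increments="50 4 20 0 1; 100 8 40 0 1; 150 12 60 0 1",
)

```text
t: 10.0
tool_pos: [-0.3808, -0.1921, 0.4396]
orientation: [1.765, -1.941, 0.442]
force: [0.2, -0.8, -0.3]
opening: 0.0006
gripper_force: 0.0
```

play_rows(
  increments="50 4 20 0 1; 100 8 40 0 1; 150 12 60 0 1",
)

```text
t: 10.3
tool_pos: [-0.3823, -0.2046, 0.4624]
orientation: [1.741, -1.913, 0.471]
force: [-0.5, 0.5, -0.8]
opening: 0.0003
gripper_force: 0.0
```

play_rows(
  increments="50 4 20 0 1; 100 8 40 0 1; 150 12 60 0 1",
)

```text
t: 10.6
tool_pos: [-0.3835, -0.2164, 0.4895]
orientation: [1.717, -1.885, 0.498]
force: [0.1, 0.5, -0.1]
opening: 0.0007
gripper_force: 0.0
```

```bash
python3 -c "
from st import *
to((-.36,.06,.38),(-.25,.25,.38),(-.05,.36,.38))"
```

```text
10.6 q [ 2.956 -0.591  1.755  0.697  1.862  0.155] p [-0.3835 -0.2164  0.4895] F [ 0.1  0.5 -0.1]
[[-0.045 -0.989 -0.14 ]
 [-0.791  0.121 -0.6  ]
 [ 0.61   0.084 -0.788]]
(-0.36, 0.06, 0.38) -> [-286.    1.  -83.]
(-0.25, 0.25, 0.38) -> [-442.  -85. -212.]
(-0.05, 0.36, 0.38) -> [-538. -269. -306.]
```

play_rows(
  increments="-41 0 -12 7 1; -82 0 -24 14 1; -123 0 -36 21 1; -164 0 -48 28 1; -205 0 -60 35 1; -246 0 -72 42 1; -286 0 -83 49 1; -312 -14 -105 56 1; -338 -28 -126 63 1; -364 -43 -148 70 1; -390 -57 -169 77 1; -416 -71 -191 84 1; -442 -85 -212 90 1; -442 -85 -212 90 1",
)

```text
t: 12.0
tool_pos: [-0.2481, 0.2526, 0.3782]
orientation: [-0.145, -2.861, 0.973]
force: [0.0, -0.4, -1.1]
opening: 0.0009
gripper_force: 0.0
```

```bash
python3 -c "
from st import *
to((-.03,.34,.36),(.2,.29,.34),(.4,.22,.3))"
```

```text
12.0 q [ 1.858 -0.114  1.591  0.394  2.224  0.54 ] p [-0.2481  0.2526  0.3782] F [ 0.  -0.4 -1.1]
[[-0.989  0.053 -0.14 ]
 [ 0.128  0.789 -0.601]
 [ 0.079 -0.612 -0.787]]
(-0.03, 0.34, 0.36) -> [-206.   92.  -69.]
(0.2, 0.29, 0.34) -> [-441.   77.  -55.]
(0.4, 0.22, 0.3) -> [-651.   56.  -10.]
```

play_rows(
  increments="-34 15 -11 5 1; -68 30 -23 10 1; -103 46 -34 15 1; -137 61 -46 20 1; -172 76 -57 25 1; -206 92 -69 30 1; -245 90 -67 35 1; -284 87 -64 40 1; -323 85 -62 45 1; -362 82 -60 50 1; -402 80 -57 55 1; -441 77 -55 60 1; -476 74 -48 65 1; -511 70 -40 70 1; -546 67 -33 75 1; -581 63 -25 80 1; -616 60 -18 85 1; -651 56 -10 90 1; -651 56 -10 90 1",
)

```text
t: 13.9
tool_pos: [0.4002, 0.2195, 0.2971]
orientation: [1.973, 1.788, -0.759]
force: [-1.0, -0.2, -1.2]
opening: 0.0009
gripper_force: 0.0
```

```bash
python3 - <<'E'
from st import *
import cv2
st()
for c in("top","scene"):
    im=robot.read_camera(c); cv2.imwrite(f"pics/{c}1.png",im)
    for q in["water_bottle","holder_seat","holder_mouth","jaw_left_nose","jaw_right_nose"]:
        print(c,q,[(np.round(d["centre"],3),round(d["conf"],2)) for d in robot.landmark_of(c,q)[:2]])
im=robot.read_camera("wrist")
for q in["water_bottle","holder_seat","holder_mouth","jaw_left_nose","jaw_right_nose"]:
    print("wrist",q,[(np.round(d["centre"],3),round(d["conf"],2)) for d in robot.landmark_of("wrist",q)[:2]])
E
```

```text
13.9 q [ 0.697  0.23   1.381 -0.431  2.052  0.696] p [0.4002 0.2195 0.2971] F [-1.  -0.2 -1.2]
[[ 0.05   0.989 -0.142]
 [ 0.789 -0.126 -0.601]
 [-0.612 -0.082 -0.786]]
top water_bottle [(array([0.433, 0.103, 0.002]), 0.61)]
top holder_seat [(array([ 0.504, -0.243,  0.007]), 0.71)]
top holder_mouth []
top jaw_left_nose [(array([ 0.526, -0.222,  0.025]), 0.53)]
top jaw_right_nose [(array([ 0.474, -0.216,  0.022]), 0.67), (array([ 0.501, -0.243,  0.004]), 0.45)]
scene water_bottle [(array([ 0.427,  0.099, -0.   ]), 0.96)]
scene holder_seat [(array([ 0.504, -0.244,  0.   ]), 0.93)]
scene holder_mouth [(array([ 0.502, -0.191, -0.003]), 0.7)]
scene jaw_left_nose [(array([ 0.531, -0.221,  0.026]), 0.74), (array([ 0.473, -0.216,  0.026]), 0.7)]
scene jaw_right_nose []
wrist water_bottle [(array([ 0.429,  0.101, -0.003]), 0.68)]
wrist holder_seat [(array([ 0.5  , -0.247,  0.004]), 0.62), (array([ 0.37 , -0.227,  0.001]), 0.25)]
wrist holder_mouth []
wrist jaw_left_nose [(array([ 0.53 , -0.22 ,  0.023]), 0.66)]
wrist jaw_right_nose [(array([ 0.473, -0.218,  0.024]), 0.65)]
```

play_rows(
  increments="20 5 33 -2 0.35; 41 9 66 -4 0.35; 62 14 99 -6 0.35; 84 19 133 -8 0.35; 105 24 166 -8 0.35; 114 30 190 -8 0.35; 123 36 215 -8 0.35; 132 41 240 -8 0.35; 132 41 240 -8 0.35; 132 41 240 -8 0.35",
)

```text
t: 15.8
tool_pos: [0.4106, 0.1763, 0.0255]
orientation: [1.859, 1.947, -0.802]
force: [-0.4, -0.0, 0.2]
opening: 0.0302
gripper_force: 0.0
```

```bash
python3 - <<'E'
from st import *
import cv2
im=robot.read_camera("scene"); cv2.imwrite("pics/scene2.png",cv2.resize(im[100:340,200:520],(800,600)))
for c in("top","scene"):
    if c=="top": robot.read_camera(c)
    print(c,[(np.round(d["centre"],3),round(d["conf"],2)) for d in robot.landmark_of(c,"water_bottle")[:2]])
to((.4205,.137,.024),(.49,-.112,.024))
E
```

```text
top [(array([ 0.43 ,  0.106, -0.002]), 0.62)]
scene [(array([0.427, 0.099, 0.002]), 0.73)]
16.0 q [ 0.633  0.452  1.633 -0.413  1.588  0.693] p [0.4119 0.1776 0.0267] F [ 0.2 -0.2  1.1]
[[-0.092  0.986 -0.138]
 [ 0.801 -0.009 -0.599]
 [-0.592 -0.165 -0.789]]
(0.4205, 0.137, 0.024) -> [-32.   9.  25.]
(0.49, -0.112, 0.024) -> [-237.   80.  165.]
```

View pics/scene2.png

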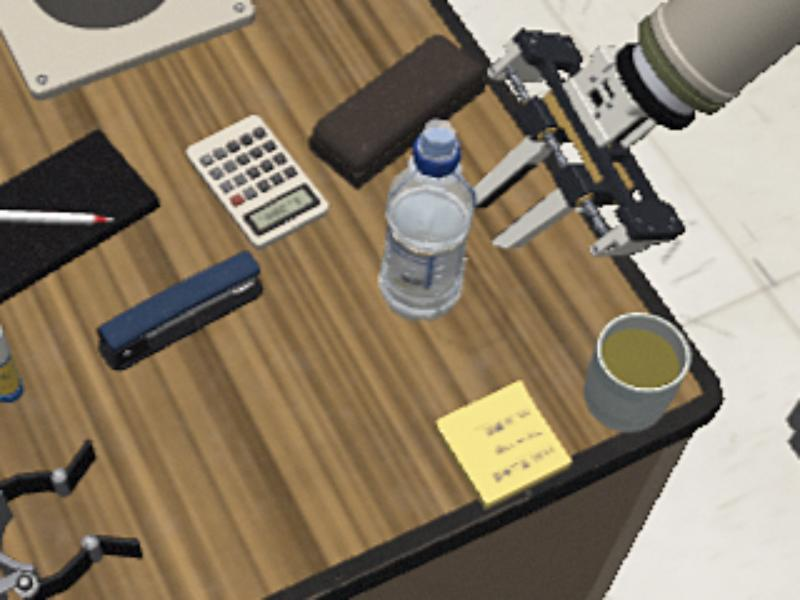

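The crop shows the open fingertips low behind the bottle: tips at about (490, 205) and (500, 245), bottle base at (420, 300). The tool is leaned and clear of the cup. I'll start the slow push.

play_rows(
  increments="-8 2 6 0 0.35; -16 4 12 0 0.35; -24 7 19 0 0.35; -32 9 25 0 0.35; -38 11 29 0 0.35; -45 13 34 0 0.35; -51 16 38 0 0.35; -57 18 42 0 0.35; -63 20 46 0 0.35; -70 22 51 0 0.35; -76 24 55 0 0.35; -82 27 59 0 0.35; -89 29 64 0 0.35; -95 31 68 0 0.35; -101 33 72 0 0.35; -108 35 77 0 0.35; -114 37 81 0 0.35; -120 40 85 0 0.35; -127 42 90 0 0.35; -133 44 94 0 0.35",
)

```text
t: 18.0
tool_pos: [0.4537, 0.0126, 0.0227]
orientation: [1.859, 1.948, -0.8]
force: [-0.6, 3.8, 1.7]
opening: 0.0299
gripper_force: 2.0
```

```bash
python3 - <<'E'
from st import *
import cv2
for c in("top","scene"):
    im=robot.read_camera(c)
    print(c,[(np.round(d["centre"],3),round(d["conf"],2)) for d in robot.landmark_of(c,"water_bottle")[:2]])
cv2.imwrite("pics/scene3.png",cv2.resize(im[100:340,200:520],(800,600)))
to((.49,-.112,.024))
E
```

```text
top [(array([ 0.456, -0.024, -0.002]), 0.95)]
scene [(array([ 0.452, -0.023,  0.001]), 0.87)]
18.2 q [ 0.35   0.337  1.795 -0.548  1.438  0.499] p [0.4533 0.0127 0.0226] F [ 0.  -0.4 -0.4]
[[-0.093  0.986 -0.14 ]
 [ 0.799 -0.01  -0.601]
 [-0.594 -0.168 -0.787]]
(0.49, -0.112, 0.024) -> [-104.   37.   69.]
```

View pics/scene3.png

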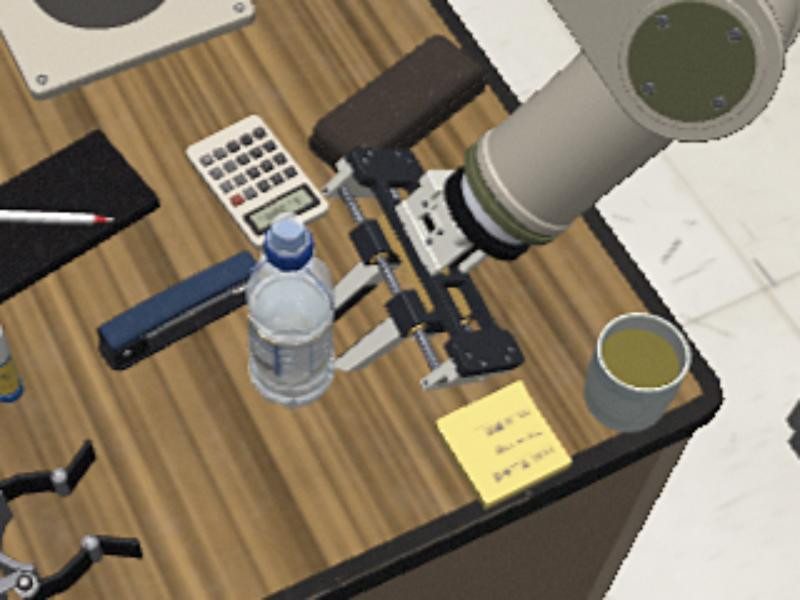

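The bottle is upright, seated against both fingertips, and has moved to about (0.454, −0.024). The stapler and pad haven't moved. Next I'll steer it onto the holder's axis.

play_rows(
  increments="-6 3 4 0 0.35; -13 6 8 0 0.35; -19 9 12 0 0.35; -26 12 16 0 0.35; -32 16 20 0 0.35; -39 19 24 0 0.35; -45 22 28 0 0.35; -51 25 32 0 0.35; -58 28 37 0 0.35; -64 31 41 0 0.35; -71 34 45 0 0.35; -77 37 49 0 0.35; -84 41 53 0 0.35; -90 44 57 0 0.35; -96 47 61 0 0.35; -103 50 65 0 0.35",
)

```text
t: 19.8
tool_pos: [0.5034, -0.1092, 0.0241]
orientation: [1.859, 1.948, -0.8]
force: [-1.3, 2.0, -0.5]
opening: 0.0302
gripper_force: 1.0
```

```bash
python3 - <<'E'
from st import *
import cv2
for c in("top","scene"):
    im=robot.read_camera(c)
    if c=="top": cv2.imwrite("pics/top4.png",cv2.resize(im[130:370,200:520],(800,600)))
    for q in["water_bottle","holder_seat","jaw_left_nose","jaw_right_nose"]:
        print(c,q,[(np.round(d["centre"],3),round(d["conf"],2)) for d in robot.landmark_of(c,q)[:2]])
st()
E
```

```text
top water_bottle [(array([ 0.504, -0.141,  0.001]), 0.57)]
top holder_seat [(array([ 0.504, -0.24 ,  0.004]), 0.69), (array([ 0.368, -0.232, -0.   ]), 0.56)]
top jaw_left_nose [(array([ 0.526, -0.221,  0.025]), 0.57)]
top jaw_right_nose [(array([ 0.474, -0.218,  0.02 ]), 0.63), (array([ 0.372, -0.078,  0.001]), 0.56)]
scene water_bottle [(array([ 0.501, -0.147,  0.   ]), 0.68), (array([ 0.368, -0.231, -0.002]), 0.28)]
scene holder_seat [(array([ 0.506, -0.244, -0.001]), 0.83)]
scene jaw_left_nose [(array([ 0.53 , -0.218,  0.024]), 0.75)]
scene jaw_right_nose [(array([ 0.472, -0.215,  0.024]), 0.87), (array([ 0.5  , -0.191,  0.   ]), 0.26)]
20.3 q [ 0.119  0.353  1.771 -0.639  1.334  0.329] p [ 0.5033 -0.1084  0.0243] F [-0.8  0.3 -0.8]
[[-0.093  0.986 -0.14 ]
 [ 0.8   -0.009 -0.601]
 [-0.593 -0.168 -0.787]]
```

View pics/top4.png

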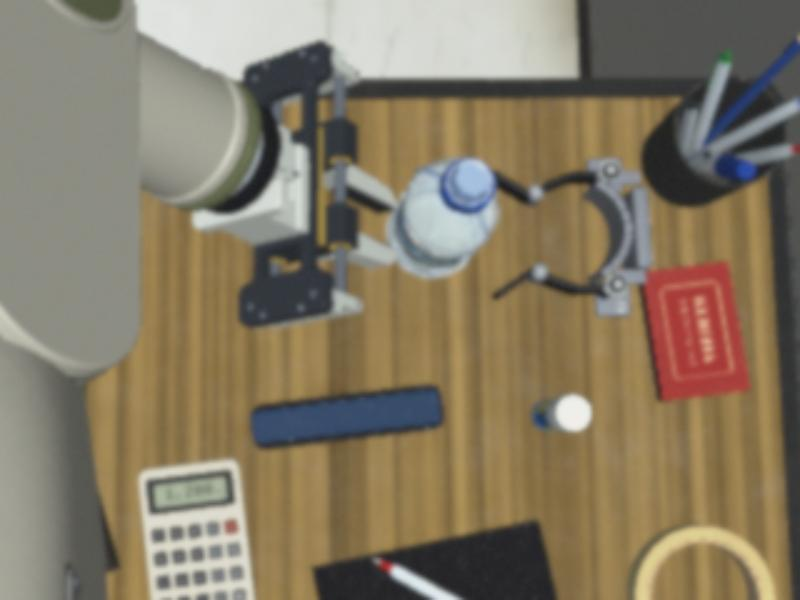

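The bottle base at (430, 232) is lined up with the middle of the jaws, whose noses are at (536, 193) and (540, 271). I'll back off slightly, close the fingers, and push straight in.

play_rows(
  increments="8 0 -6 2 1; 16 0 -12 4 1; 16 0 -12 7 1; 16 0 -12 7 1; 16 0 -12 7 1; 8 0 -6 7 1; 0 0 0 7 1; -7 0 5 7 1; -13 0 10 7 1; -20 0 15 7 1; -26 0 20 7 1; -32 0 24 7 1; -38 0 29 7 1; -44 0 33 7 1; -50 1 38 7 1; -56 1 42 7 1; -62 1 47 7 1; -69 1 52 7 1; -69 1 52 7 1",
  force=20,
)

```text
t: 22.2
tool_pos: [0.5032, -0.1962, 0.0243]
orientation: [1.957, 1.813, -0.763]
force: [-0.7, 0.2, 0.2]
opening: 0.0009
gripper_force: 0.0
```

```bash
python3 - <<'E'
from st import *
import cv2
for c in("top","scene"):
    im=robot.read_camera(c)
    if c=="top": cv2.imwrite("pics/top5.png",cv2.resize(im[130:370,200:520],(800,600)))
    for q in["water_bottle","holder_seat","jaw_left_nose","jaw_right_nose"]:
        print(c,q,[(np.round(d["centre"],3),round(d["conf"],2)) for d in robot.landmark_of(c,q)[:2]])
to((.503,-.206,.024))
E
```

```text
top water_bottle []
top holder_seat []
top jaw_left_nose [(array([ 0.53 , -0.219,  0.026]), 0.44)]
top jaw_right_nose [(array([ 0.467, -0.215,  0.024]), 0.74)]
scene water_bottle [(array([ 0.495, -0.24 ,  0.002]), 0.9)]
scene holder_seat [(array([ 0.505, -0.245,  0.002]), 0.91)]
scene jaw_left_nose [(array([ 0.534, -0.218,  0.025]), 0.85)]
scene jaw_right_nose []
22.7 q [-0.035  0.328  1.804 -0.692  1.247  0.348] p [ 0.5033 -0.1949  0.024 ] F [ 0.   0.2 -0.6]
[[ 0.027  0.99  -0.14 ]
 [ 0.792 -0.107 -0.6  ]
 [-0.609 -0.094 -0.787]]
(0.503, -0.206, 0.024) -> [-9.  1.  7.]
```

View pics/top5.png

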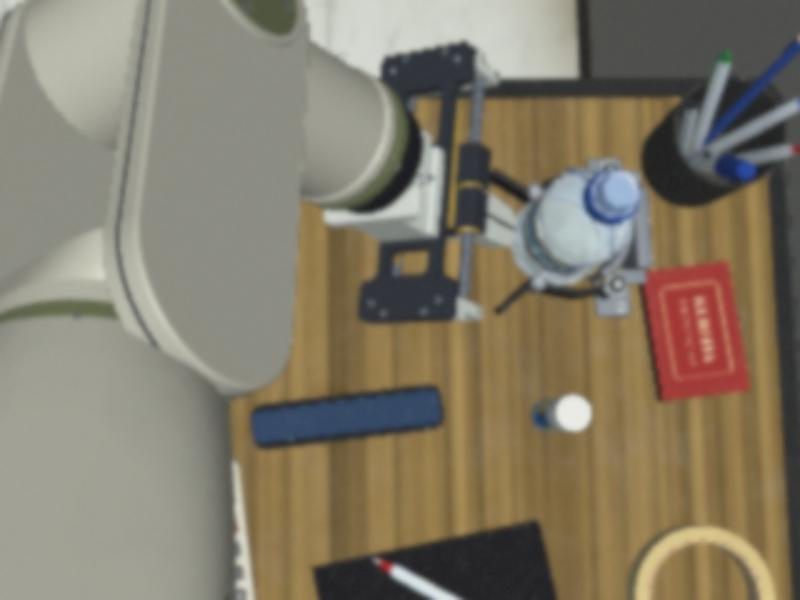

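The bottle is between the jaws, with the right jaw still slightly open, so it needs the last 10 mm or so.

play_rows(
  increments="-3 0 2 0 1; -6 0 5 0 1; -9 1 7 0 1; -9 1 7 0 1; -9 1 7 0 1",
)

```text
t: 23.2
tool_pos: [0.503, -0.2067, 0.024]
orientation: [1.957, 1.813, -0.763]
force: [0.7, 1.3, -0.4]
opening: 0.0003
gripper_force: 0.3
```

```bash
python3 - <<'E'
from st import *
for c in("top","scene"):
    robot.read_camera(c)
    for q in["water_bottle","holder_seat","jaw_left_nose","jaw_right_nose"]:
        print(c,q,[(np.round(d["centre"],3),round(d["conf"],2)) for d in robot.landmark_of(c,q)[:2]])
to((.503,-.209,.024))
E
```

```text
top water_bottle [(array([ 0.501, -0.248,  0.001]), 0.62)]
top holder_seat [(array([ 0.503, -0.241,  0.006]), 0.74), (array([ 0.372, -0.08 , -0.   ]), 0.72)]
top jaw_left_nose [(array([ 0.53 , -0.221,  0.024]), 0.5)]
top jaw_right_nose [(array([ 0.471, -0.22 ,  0.021]), 0.7)]
scene water_bottle [(array([ 0.501, -0.249,  0.004]), 0.96)]
scene holder_seat [(array([ 0.503, -0.244, -0.002]), 0.64)]
scene jaw_left_nose [(array([ 0.528, -0.217,  0.025]), 0.94)]
scene jaw_right_nose [(array([ 0.47 , -0.215,  0.025]), 0.6)]
23.7 q [-0.056  0.326  1.806 -0.699  1.236  0.335] p [ 0.503  -0.2065  0.0239] F [ 0.1 -0.2 -0.6]
[[ 0.028  0.99  -0.14 ]
 [ 0.792 -0.107 -0.6  ]
 [-0.609 -0.094 -0.787]]
(0.503, -0.209, 0.024) -> [-2.  0.  1.]
```

play_rows(
  increments="-1 0 1 0 1; -2 0 2 0 1; -3 0 2 0 1; -3 0 2 0 1",
)

```text
t: 24.1
tool_pos: [0.5045, -0.2087, 0.0242]
orientation: [1.956, 1.815, -0.756]
force: [4.1, 9.6, -0.8]
opening: 0.0002
gripper_force: 4.7
```

play_rows(
  increments="10 0 -8 0 1; 20 0 -16 0 1; 35 0 -28 0 1; 55 0 -44 0 1; 75 0 -65 0 1; 95 0 -85 0 1; 115 0 -105 0 1; 135 0 -125 0 1; 135 0 -125 0 1; 135 0 -125 0 1",
)

```text
t: 25.1
tool_pos: [0.524, -0.0271, 0.0403]
orientation: [1.954, 1.815, -0.763]
force: [0.4, -0.2, 0.3]
opening: 0.0007
gripper_force: 0.0
```

```bash
python3 - <<'E'
from st import *
import cv2
for c in("top","scene"):
    im=robot.read_camera(c)
    if c=="top": cv2.imwrite("pics/top6.png",cv2.resize(im[130:370,200:520],(800,600)))
    for q in["water_bottle","holder_seat","jaw_left_nose","jaw_right_nose","glue_stick","stapler","tea_cup","sticky_notes"]:
        print(c,q,[(np.round(d["centre"],3),round(d["conf"],2)) for d in robot.landmark_of(c,q)[:2]])
st()
E
```

```text
top water_bottle [(array([ 0.498, -0.245, -0.002]), 0.61)]
top holder_seat [(array([ 0.504, -0.242,  0.006]), 0.81)]
top jaw_left_nose [(array([ 0.53 , -0.221,  0.027]), 0.45)]
top jaw_right_nose [(array([ 0.473, -0.218,  0.023]), 0.59)]
top glue_stick [(array([ 0.369, -0.228,  0.001]), 0.58)]
top stapler [(array([ 0.368, -0.077, -0.002]), 0.88), (array([ 0.369, -0.228,  0.001]), 0.61)]
top tea_cup [(array([0.588, 0.198, 0.001]), 0.4)]
top sticky_notes []
scene water_bottle [(array([ 0.501, -0.25 , -0.001]), 0.61), (array([ 0.367, -0.077,  0.002]), 0.38)]
scene holder_seat [(array([ 0.504, -0.244, -0.003]), 0.67), (array([ 0.583,  0.094, -0.001]), 0.67)]
scene jaw_left_nose [(array([ 0.47 , -0.216,  0.024]), 0.69), (array([ 0.53 , -0.219,  0.026]), 0.6)]
scene jaw_right_nose [(array([ 0.53 , -0.22 ,  0.025]), 0.41), (array([ 0.471, -0.216,  0.023]), 0.4)]
scene glue_stick []
scene stapler [(array([ 0.369, -0.081, -0.002]), 0.79)]
scene tea_cup [(array([0.587, 0.196, 0.001]), 0.78)]
scene sticky_notes [(array([ 0.586,  0.091, -0.001]), 0.71)]
26.0 q [ 0.248  0.42   1.647 -0.585  1.445  0.51 ] p [ 0.524  -0.028   0.0403] F [ 0.1 -0.1 -0.1]
[[ 0.028  0.99  -0.14 ]
 [ 0.793 -0.107 -0.6  ]
 [-0.609 -0.094 -0.787]]
```

View pics/top6.png

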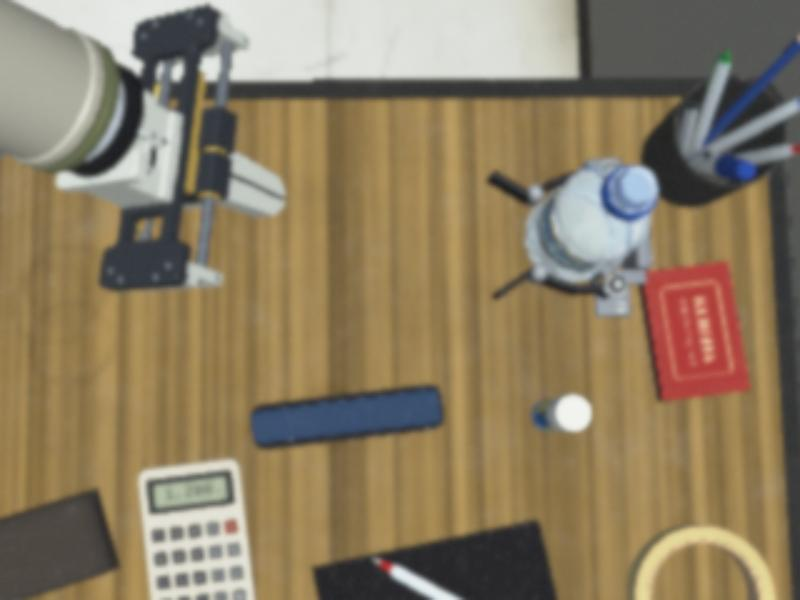

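The bottle stands upright in the holder. The noses are back at (536, 191) and (540, 272), the same as when closed. The force rose to about 10 N when the bottle met the rear wall, the arm is clear, and the bystanders haven't moved.

```bash
python3 -c "
from plant import robot
print(robot.close_job())"
```

```text
the job is handed in; nothing more can be done
None
```

I slid the bottle upright into the holder until it met the rear wall, both jaws look closed behind it, the other things on the desk look unmoved, and the job is handed in (no verdict was returned).

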